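# Lock a caster wheel in the bench fixture

### The job

On the wheelchair repair bench, push the caster wheel along its channel until it is fully home against the end stop of the blue fixture. Then push the red clamp lever over towards the wheel, past its dead point, until it snaps into lock and the rubber tip bears on the tyre. Only push with the fingers: do not lift or tip the wheel, and leave the spare wheel, tin, jar and wrench where they are.

Things in the scene. Friction and masses are not known exactly. Their poses are not given: they have to be found in the camera images.
- fixture: Blue fixture plate, 300 x 320 x 12 mm, fixed to the bench, its heading random. Origin: on the bench under the wheel's centre when the wheel is home. +x is the direction in which the wheel is pushed home, z up. Plate top at z = 12 mm; it spans x -205 to 95, y -115 to 205 mm.
- channel_mouth (a point): Middle of the channel's open end, on the plate: fixture (-190, 0, 12) mm. The channel runs along fixture x, 129 mm wide, between two aluminium rails 18 mm wide, tops at 30 mm above the bench. Right rail (-y side): fixture x -190 to 80 mm; left rail (+y side): only x -190 to -55 mm.
- end_stop (a point): Middle of the face of the aluminium end stop, fixture (62.5, 0, 25) mm. The bar closes the far end of the channel, 129 mm long, 22 mm thick, top 32 mm above the bench. The home wheel's tyre touches this face.
- wheel: The work: caster wheel, grey tyre, black five-spoke hub, diameter 125 mm, 26 mm thick, 0.3 to 0.6 kg, lying flat on the plate in the channel. Origin: centre of its underside (12 mm above the bench; top at 38 mm). It starts 50 to 90 mm short of home (fixture x = -50 to -90 mm, y about 0) and slides with friction. Home: fixture x = 0, tyre against the end stop.
- clamp_lever (a joint): Angle of the red lever, rad, about a level axis along fixture x through lever_pivot. 0 (start) = open, leaning 0.74 rad from vertical away from the wheel (to fixture +y); grows as it tips towards the wheel (fixture -y). Dead point 0.85: before it a spring drives the lever back open, past it the spring snaps it to 1.15 = locked, leaning 0.41 rad to the wheel. Takes up to 0.9 N m, most at the start.
- lever_pivot (a point): The lever's hinge, fixture (0, 160, 45) mm, fixed, on the steel clamp body (fixture y 96 to 188 mm, 56 mm wide along x, up to 56 mm high). The lever is a straight bar from here to the knob, 112 mm long: 12 mm thick steel, with a red sleeve 19 mm thick from 42 mm outwards.
- lever_knob (a point): Centre of the red ball knob (28 mm diameter) at the lever's end, 112 mm from the pivot; moves with the lever. Open: fixture (0, 236, 128) mm. Upright it is at its highest, 157 mm above the bench (knob top 171 mm). Locked: fixture (0, 115, 148) mm.
- rubber_tip: Black rubber tip of the clamp plunger, 18 mm diameter, 12 mm long, sprung (0.8 N/mm). Origin: centre of its front face towards the wheel, 27 mm above the bench at fixture x = 0; open: fixture y = 78 mm. The lever drives it about 18 mm towards fixture -y, so that in lock it presses the side of the home wheel's tyre with 1 to 3 N.
- spare_wheel: Bystander: a spare caster wheel, grey tyre and dark grey hub, 125 mm diameter, 26 mm thick, lying flat on the bench outside the fixture, on its -y side. Origin at the centre of its underside. Leave alone.
- tin: Bystander: small round tin with a green band and white lid, 60 mm diameter, 65 mm high, standing on the bench beyond the fixture. Origin at the centre of its underside. Leave alone.
- jar: Bystander: small jar with orange lid, 56 mm diameter, 75 mm high, standing on the bench beyond the fixture. Origin at the centre of its underside. Leave alone.
- wrench: Bystander: wrench lying flat on the bench on the fixture's +y side, nearer its -x end. Leave alone.
Things that resemble listed ones, but are neither listed nor needed, are in the scene too. Leave any yellow look-alike of the wheel alone.

How it is judged:
By the outcome, as a careful person would: the job done as asked, in the order asked, and still so for the second after the job is handed in, with the robot touching nothing.
It also fails if it takes over 48 s, if anything falls off the work surface, if the arm or the gripper's body presses on something with over 40 N, if the wrist force passes 120 N, or if a joint passes its speed limit or range.

### The arm

A 6-joint arm with a two-finger parallel gripper is mounted at the origin on the work surface. World frame = base frame: x ahead of the robot, y to its left, z up, the work surface at z = 0. Lengths are in m, angles in rad, forces in N, time in s.
With the tool pointing down it reaches from about 0.325 to 0.75 m from the base axis. Payload 7.6 kg.
Tool frame: the origin (TCP) lies at the very end of the fingers, on their centre line; the grasp point (between the pads) lies 19 mm behind it; x points along the fingers, y is the direction in which the jaws open and shut, and the axes are right-handed (so a half turn about x gives the same grasp; the last joint's range is limited). The gripper opens to 85 mm and grips with 20 to 120 N. Pads are 22 mm wide; open, the fingers measure 114 mm over their backs; the gripper's body (76 mm by 85 mm) begins 54 mm behind the grasp point. The pads swing forward as they close: fully open they stand 13 mm farther back than shut.
Start: joints at [-1.327, 0.052, 1.401, -0, 1.689, -0.07], TCP at [0.162, -0.499, 0.202] pointing down, gripper open.
Joint ranges: [-2.9, 2.9], [-0.91, 2.17], [0.12, 2.37], [-1.06, 4.2], [0.26, 2.73], [-2.93, 2.93]. Speed limits (rad/s): [2.57, 2.57, 3.01, 3.14, 3.14, 3.14].

### API

Orientations are given as a unit quaternion [x, y, z, w].
In Python, from station import r gives the robot as it stands. The module is installed in compiled form; this text tells all that it offers. Calls block until the motion is done:
- r.move_ptp(position, orientation): joint-space move of the TCP to a pose.
- r.servo_line(position, frame=None, feed=0.15, threshold=None): straight line of the TCP; frame=None keeps the orientation; feed is the mean speed in m/s. With threshold (N) it stops when the force on the tool has changed by that much, and returns True; else False.
- r.set_joints(angles): joint-space move.
- r.set_gripper(opening, newtons=None): finger opening in m; newtons is the grip in N (None keeps the last); returns when the fingers have stopped.
- r.pause(seconds).
- r.ik(position, orientation): joint angles nearest the present ones, or None.
- r.observe(): the state.
- r.get_image(name): name is "scene" or "top"; returns a dict with "color" (400x640x3 uint8, blue, green, red), "vfov" (degrees; the focal length in pixels is half the picture's height over the tangent of half this angle, whatever the lens; pixels are square), "cx", "cy" (the principal point, pixels), "extrinsics" (4x4, takes a point from world to camera coordinates). Camera axes: x right, y up, looking along -z (the intrinsics and any distortion apply to the point x, -y, -z); pixel columns grow to the right and rows downward; lengths in m; the calibration is good to about 2 mm. A picture is of the moment at which its call begins. There is no depth.
A pose or a line that the arm cannot do raises r.Unreachable and nothing moves.
- r.hand_in(): hands the job in, once; it reports no verdict.
The state is a dict: "t": time; "joint_positions": joint angles; "dq": joint speeds; "joint_efforts": joint torques, N m; "tool_pos": TCP position; "ee_rot": TCP orientation; "ft_force": force on the tool from outside, world axes, zero at the start; "wrist_torque": the same for the moment, N m; "gripper_width": finger opening in m.
Only numpy, scipy, OpenCV 4.12 (cv2) and the standard library are available. Lean on these libraries where they do the work, as an engineer would, in place of code of your own. Each camera call takes 0.05 s, during which the arm holds its last target. There are 200 camera calls.

## Working session

There is one attempt and no reset: what is moved stays moved. The work goes in short steps, each a Python script; the robot and the scene stay as the last script left them, time stands still between calls to the robot, and variables do not carry over. Pictures are saved under pics/ and viewed, about 8 in all and at most 12, crops included, and the job is handed in when it is done.

```bash
mkdir -p pics
python3 - <<'E'
from station import r
import cv2,numpy as np
for n in("top","scene"):
    d=r.get_image(n);cv2.imwrite(f"pics/{n}0.png",d["color"])
    print(n,{k:(v if k!="color" else 0) for k,v in d.items()})
print(r.observe())
E
```

```text
top {'color': 0, 'vfov': 50.8752478192731, 'cx': 312.54231275212146, 'cy': 198.39092745051502, 'extrinsics': array([[ 2.18673921e-03, -9.99901480e-01, -1.38653385e-02,
        -2.00567655e-02],
       [ 9.83310664e-01, -3.72369934e-04,  1.81934054e-01,
        -5.31265381e-01],
       [-1.81921293e-01, -1.40317775e-02,  9.83212974e-01,
        -1.25270709e+00],
       [ 0.00000000e+00,  0.00000000e+00,  0.00000000e+00,
         1.00000000e+00]])}
scene {'color': 0, 'vfov': 48.201758890334965, 'cx': 321.59185268004455, 'cy': 202.425286790009, 'extrinsics': array([[-7.91922872e-02,  9.96859351e-01, -1.30098357e-04,
         5.87466447e-02],
       [-8.07196264e-01, -6.40485308e-02,  5.86798072e-01,
         3.72225797e-01],
       [ 5.84946812e-01,  4.65748963e-02,  8.09733293e-01,
        -1.49364134e+00],
       [ 0.00000000e+00,  0.00000000e+00,  0.00000000e+00,
         1.00000000e+00]])}
{'t': 0.1, 'joint_positions': array([-1.32723487e+00,  5.27652939e-02,  1.40162208e+00, -4.74998987e-06,
        1.68862883e+00, -7.02874087e-02]), 'dq': array([ 0.00160467, -0.0003954 , -0.00326672, -0.00011025, -0.00088338,
       -0.00040995]), 'joint_efforts': array([ 8.98916060e-04, -3.82583642e+01, -3.60983741e+01, -8.43243947e-05,
        4.84009681e-03, -4.80306728e-07]), 'tool_pos': array([ 0.16202869, -0.49903659,  0.20106169]), 'ee_rot': array([-0.69837292, -0.11100853,  0.69846335, -0.11000599]), 'ft_force': array([-0.53288696,  0.36235063,  0.26764414]), 'wrist_torque': array([ 0.02555974, -0.01979874, -0.00095332]), 'gripper_width': 0.08545730878528518}
```

View pics/top0.png

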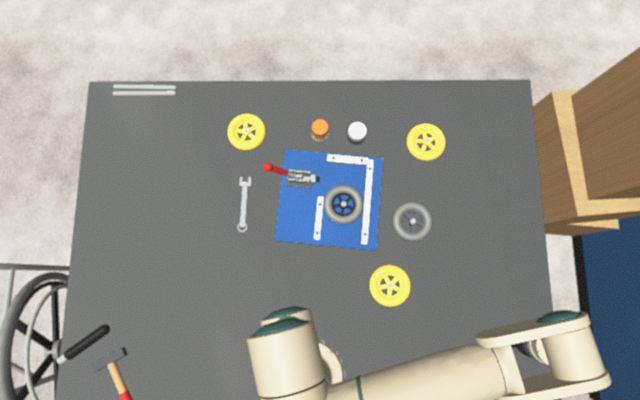

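View pics/scene0.png

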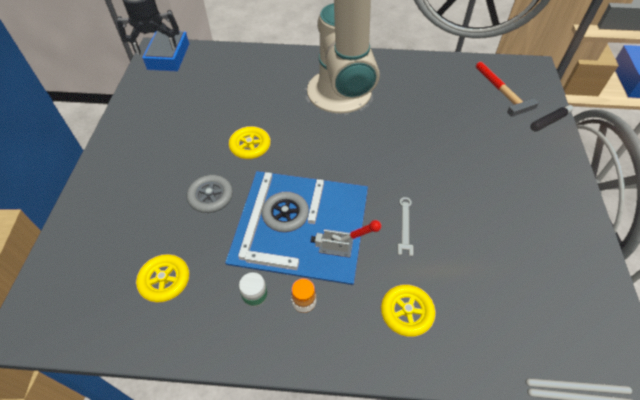

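Top view: the candidate wheels are the grey one with a black hub in the channel (344,204), the spare (412,221), and three yellow ones at (390,285), (426,142) and (246,131). I choose (344,204): grey, black hub, between the rails on the blue plate. The lever knob is at (267,167). A close crop comes next.

Run:
```python
import cv2,numpy as np
a=cv2.imread("pics/top0.png")[140:260,255:395];b=cv2.imread("pics/scene0.png")[165:290,220:390]
cv2.imwrite("pics/crop_t.png",cv2.resize(a,None,fx=5,fy=5,interpolation=cv2.INTER_CUBIC)[:600])
cv2.imwrite("pics/crop_s.png",cv2.resize(b,None,fx=4.5,fy=4.5,interpolation=cv2.INTER_CUBIC))
# plate hull quads
for n in("top","scene"):
    im=cv2.imread(f"pics/{n}0.png");h=cv2.cvtColor(im,cv2.COLOR_BGR2HSV)
    m=cv2.inRange(h,(100,150,60),(125,255,255));c=cv2.findContours(m,0,2)[0]
    for k in c:
        if cv2.contourArea(k)>1500: print(n,cv2.contourArea(k),cv2.boundingRect(k),cv2.approxPolyDP(cv2.convexHull(k),5,True).reshape(-1,2).tolist())
```

```text
top 5032.5 (276, 150, 106, 100) [[286, 150], [381, 159], [374, 249], [276, 239]]
scene 5820.5 (226, 172, 141, 112) [[257, 172], [366, 187], [352, 283], [226, 263]]
scene 9334.5 (0, 21, 82, 207) [[0, 21], [81, 150], [41, 227], [0, 207]]
```

View pics/crop_t.png

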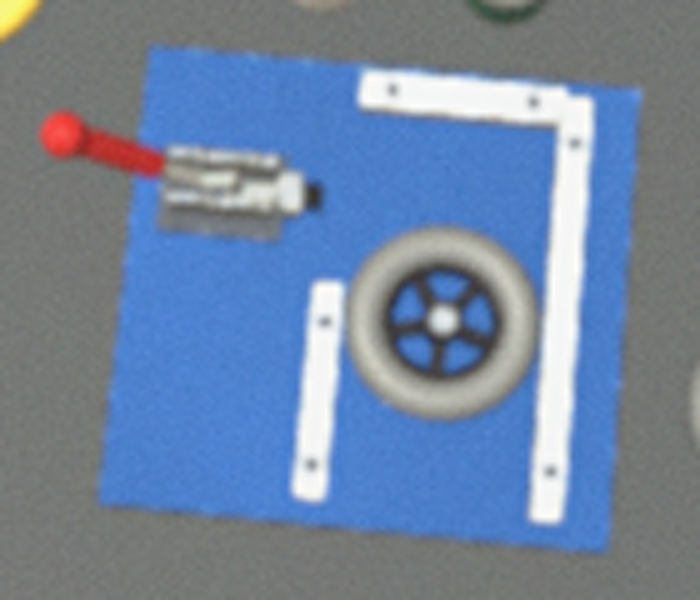

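View pics/crop_s.png

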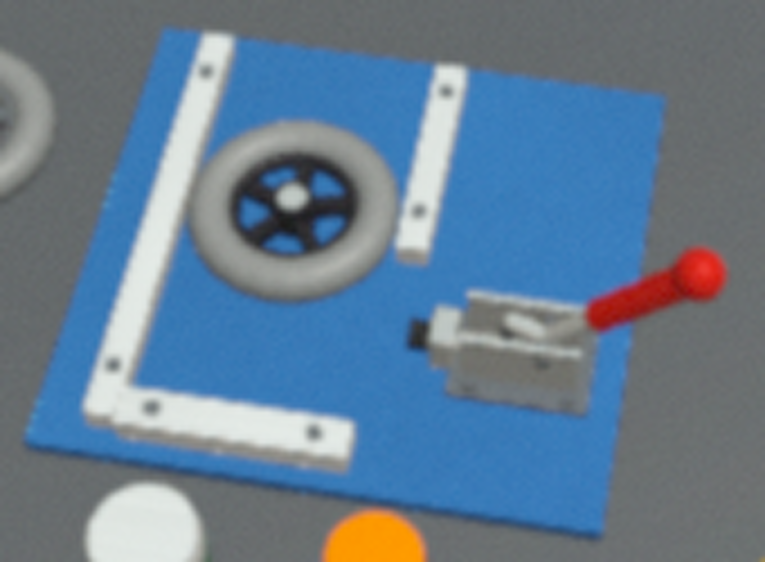

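The crops confirm the choice. In the top crop (5x) the plate corners are (150,45), (641,90), (606,551) and (99,505), the hub is (443,320), the knob (65,134). In the scene crop (4.5x) the corners are (166,28), (664,97), (602,536) and (27,444), the hub is (293,195), the knob (699,273). Next I fit the fixture pose.

```bash
cat > h.py <<'E'
import numpy as np,cv2
from scipy.optimize import least_squares
from station import r
def cam(n):
    d=r.get_image(n);f=200/np.tan(np.radians(d["vfov"]/2));return d,f
def proj(P,d,f,k=0):
    c=(d["extrinsics"]@np.c_[P,np.ones(len(P))].T)[:3];x,y=c[0]/-c[2],-c[1]/-c[2];s=1+k*(x*x+y*y)
    return np.c_[d["cx"]+f*x*s,d["cy"]+f*y*s]
def fw(p,F): # fixture->world
    p=np.atleast_2d(p);c,s=np.cos(F[2]),np.sin(F[2])
    return np.c_[F[0]+c*p[:,0]-s*p[:,1],F[1]+s*p[:,0]+c*p[:,1],p[:,2]]
E
python3 - <<'E'
from h import *
C={n:cam(n) for n in("top","scene")}
# corners(4), knob, wheel hub
fx=np.array([[95,205,12],[95,-115,12],[-205,-115,12],[-205,205,12],[0,236,128]])/1e3
T=np.array([[150,45],[641,90],[606,551],[99,505],[65,134],[443,320]])/5-.4+[255,140]
S=np.array([[602,536],[27,444],[166,28],[664,97],[699,273],[293,195]])/4.5-.4+[220,165]
ob={"top":T,"scene":S}
def res(q,ns=("top","scene"),full=False):
    o=[];
    for n in ns:
        W=fw(fx,q); w=fw([[q[3],q[4],.036]],q)
        o.append(proj(np.r_[W,w],*C[n],k=q[5 if n=="top" else 6])-ob[n])
    return np.concatenate(o) if full else np.concatenate(o).ravel()
x0=[.5,-.05,0,-.07,0,0,0]
for ns in(("top",),("scene",),("top","scene")):
    s=least_squares(res,x0,args=(ns,));print(ns,s.x.round(4));print(res(s.x,ns,True).round(2).tolist())
F=s.x[:3];np.save("F.npy",s.x)
for p in([0,0,0],[0,236,128],[-190,0,0]):print(p,fw(np.array(p)/1e3,F).round(4))
E
```

```text
('top',) [ 0.5893 -0.1227 -0.0955 -0.0727  0.0008 -0.124   0.    ]
[[0.1, -0.01], [-0.24, -0.05], [0.27, 0.17], [-0.18, -0.43], [0.04, 0.31], [0.0, 0.0]]
('scene',) [ 5.908e-01 -1.215e-01 -9.140e-02 -7.680e-02 -4.000e-04  2.535e-01
 -1.121e-01]
[[0.16, -0.54], [-0.25, -0.42], [-0.57, 0.27], [0.32, -0.11], [0.28, 0.72], [-0.0, 0.0]]
('top', 'scene') [ 5.901e-01 -1.220e-01 -9.330e-02 -7.470e-02  2.000e-04 -9.500e-02
 -9.430e-02]
[[-0.23, -0.12], [-0.46, -0.4], [0.24, -0.08], [-0.31, -0.48], [-0.25, 0.23], [-0.04, 0.44], [-0.08, -0.64], [-0.52, -0.71], [-0.56, 0.01], [0.3, -0.21], [0.09, 0.61], [-0.06, 0.44]]
[0, 0, 0] [[ 0.5901 -0.122   0.    ]]
[0, 236, 128] [[0.612 0.113 0.128]]
[-190, 0, 0] [[ 0.4009 -0.1043  0.    ]]
```

```bash
cat >> h.py <<'E'
from scipy.spatial.transform import Rotation as R
F=np.load("F.npy")[:3] if __import__("os").path.exists("F.npy") else None
def W(x,y,z): return fw([x/1e3,y/1e3,z/1e3],F)[0]
def ori(ax):  # tool down, jaws along fixture axis 'x' or 'y'; sign nearest the present
    cur=R.from_quat(r.observe()["ee_rot"]);best=None
    for s in(1,-1):
        a=F[2]+(np.pi/2 if ax=="y" else 0);Y=s*np.array([np.cos(a),np.sin(a),0]);X=np.array([0,0,-1.])
        q=R.from_matrix(np.c_[X,Y,np.cross(X,Y)]);m=(q*cur.inv()).magnitude()
        if best is None or m<best[0]:best=(m,q)
    return best[1].as_quat()
def st(m):
    o=r.observe();p=o["tool_pos"]-np.r_[F[:2],0];c,s=np.cos(F[2]),np.sin(F[2])
    print(m,"t",round(o["t"],2),"fix mm",(1e3*np.array([c*p[0]+s*p[1],-s*p[0]+c*p[1],p[2]])).round(1),"F",o["ft_force"].round(1),"w",round(o["gripper_width"],4))
def pics(tag,box,n,k):
    d=r.get_image(n)["color"];x0,x1,y0,y1=box
    cv2.imwrite(f"pics/{tag}.png",cv2.resize(d[y0:y1,x0:x1],None,fx=k,fy=k,interpolation=cv2.INTER_CUBIC))
E
python3 - <<'E'
from h import *
q=ori("y");r.set_gripper(0.0,30)
r.move_ptp(W(-175,0,150),q);st("above")
r.servo_line(W(-175,0,22),feed=.12,threshold=15);st("down")
print(r.servo_line(W(-68,0,22),feed=.05,threshold=12));st("push")
pics("push",(255,395,140,260),"top",5)
pics("push_s",(220,390,165,290),"scene",4.5)
E
```

```text
above t 2.68 fix mm [-174.9   -0.6  150.1] F [0.  0.1 0.1] w -0.0
down t 3.9 fix mm [-174.4   -0.2   22.7] F [-0.2 -0.1  0.3] w 0.0001
False
push t 6.19 fix mm [-68.1   0.   22. ] F [-0.1 -0.2  0.4] w 0.0
```

View pics/push_s.png

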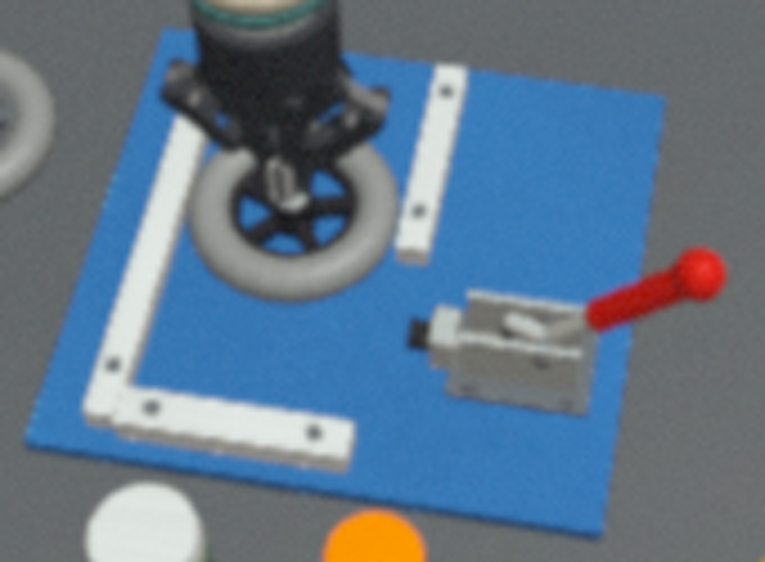

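The wheel has not moved and no force was felt. The scene crop shows the wheel where it was and the fingertips over the hub at (290,200), so the tips must have passed above it. I'll compare where the reported TCP should appear in both pictures.

Run:
```python
from h import *
st("now");p=r.observe()["tool_pos"];print(p,R.from_quat(r.observe()["ee_rot"]).as_matrix().round(3).tolist())
for n,o,k,kk in(("top",(255,140),5,-.095),("scene",(220,165),4.5,-.094)):
    d,f=cam(n)
    for z in(0,.02,.04,.06):print(n,z,((proj([p+[0,0,z]],d,f,kk)-o+.4)*k).round())
print(r.observe()["joint_positions"].round(3))
```

```text
now t 6.29 fix mm [-68.1  -0.   22. ] F [-0.4 -0.5  0.3] w 0.0001
[ 0.52228343 -0.11564675  0.0220217 ] [[0.0, -0.093, -0.996], [0.0, -0.996, 0.093], [-1.0, -0.0, -0.0]]
top 0 [[443. 316.]]
top 0.02 [[445. 310.]]
top 0.04 [[446. 304.]]
top 0.06 [[448. 298.]]
scene 0 [[292. 220.]]
scene 0.02 [[289. 200.]]
scene 0.04 [[287. 180.]]
scene 0.06 [[284. 159.]]
[-0.287  0.217  1.589 -0.     1.335  1.377]
```

View pics/push.png

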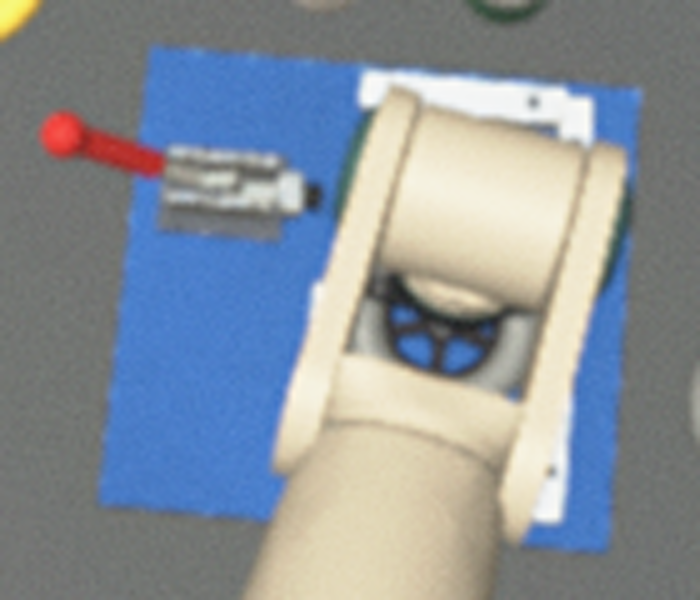

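The reported TCP would appear at row 220 of the scene crop, but the tips are at about row 200. So the real tips are about 18–20 mm higher than reported, and they skimmed over the 38 mm wheel top. I'll lift, go back behind the wheel and measure the tip height by touching the plate gently (top at 12 mm).

Run:
```python
from h import *
r.servo_line(W(-68,0,70),feed=.12)
r.servo_line(W(-165,0,70),feed=.15)
r.servo_line(W(-165,0,16),feed=.1,threshold=6);st("pre")
print(r.servo_line(W(-165,0,-14),feed=.02,threshold=4));st("touch")
pics("touch",(200,400,130,280),"scene",4)
```

```text
pre t 8.43 fix mm [-1.646e+02 -1.000e-01  1.640e+01] F [-0.4 -0.1  0.4] w -0.0001
False
touch t 10.08 fix mm [-164.9   -0.   -13.9] F [-0.3  0.4 -0.6] w -0.0001
```

View pics/touch.png

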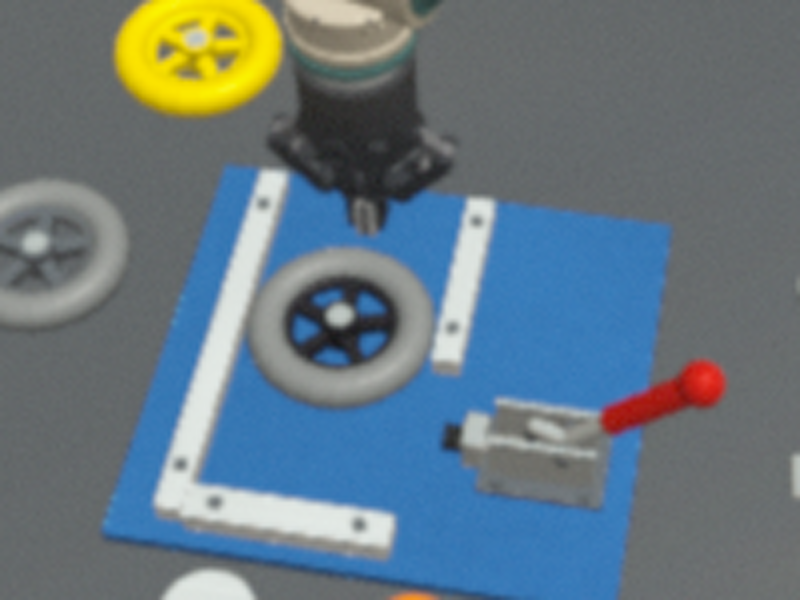

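The tips at (368,235) in the crop are still above the plate at reported z = -14 mm. I'll continue the gentle descent until contact.

Run:
```python
from h import *
p=r.observe()["tool_pos"];d,f=cam("scene")
for z in(0,.02,.03,.04,.05):print(z,((proj([p+[0,0,z]],d,f,-.094)-(200,130)+.4)*4).round())
try: print(r.servo_line(W(-165,0,-40),feed=.02,threshold=4))
except r.Unreachable as e: print("unreach",e)
st("touch")
```

```text
0 [[373. 253.]]
0.02 [[371. 235.]]
0.03 [[370. 227.]]
0.04 [[370. 218.]]
0.05 [[369. 209.]]
True
touch t 10.65 fix mm [-164.9   -0.   -17.5] F [-1.   0.5  5.1] w 0.0
```

Contact was at reported -17.5 mm on the 12 mm plate, so the real tips are 29.5 mm behind the reported TCP. The picture agrees: the columns match, and the rows fit once the tips' front edge is allowed for. I'll correct all heights by this and push the wheel.

```bash
cat >> h.py <<'E'
W0=W
def W(x,y,z): return W0(x,y,z-29.5)   # z = real fingertip height
E
python3 - <<'E'
from h import *
r.servo_line(W(-165,0,21),feed=.05);st("raised")
print(r.servo_line(W(-66,0,21),feed=.05,threshold=12));st("push")
pics("push2",(200,400,130,280),"scene",4)
E
```

```text
raised t 10.99 fix mm [-1.647e+02 -1.000e-01 -8.200e+00] F [-0.7 -0.2 -0.4] w -0.0004
True
push t 12.63 fix mm [-74.4   0.1  -9.3] F [-0.1  0.  -0.2] w 0.0001
```

View pics/push2.png

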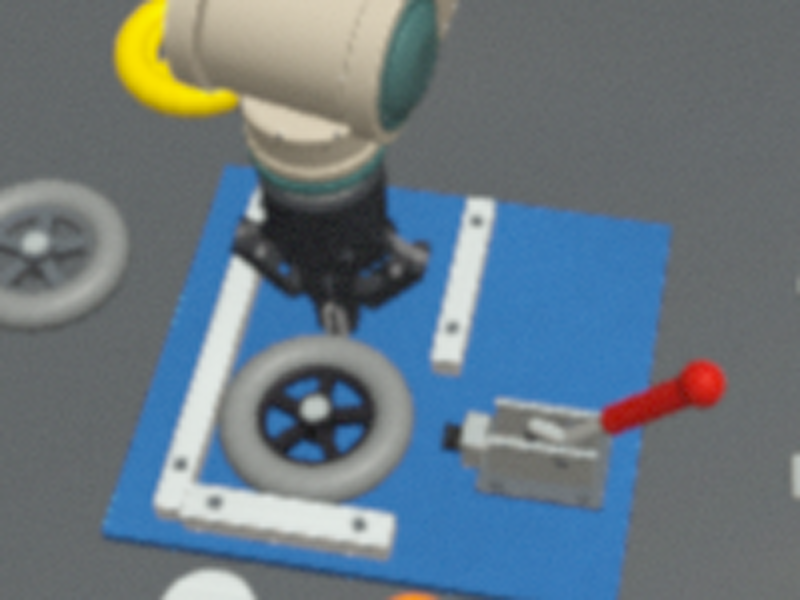

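The wheel is against the stop bar, with its hub at (315,408) in the crop; the arm stopped at -74.4 mm against -73.5 mm expected. One slow, light push will seat it in case it rebounded. After that, the lever.

Run:
```python
from h import *
print(r.servo_line(W(-68,0,21),feed=.015,threshold=10));st("seat")
r.servo_line(W(-90,0,21),feed=.1)
r.servo_line(W(-90,0,200),feed=.25)
q=ori("x");r.move_ptp(W(0,290,215),q);st("over")
d,f=cam("scene");cv2.imwrite("pics/a.png",d["color"][130:280,200:400]) 
for x in(-3,0):print(x,((proj(fw([x/1e3,-.001,.036],F),d,f,-.094)-(200,130)+.4)*4).round())
r.servo_line(W(0,290,108),feed=.2,threshold=15);st("beside")
pics("beside",(200,420,130,280),"scene",3.6)
```

```text
True
seat t 12.97 fix mm [-74.7   0.3 -10.1] F [-0.4  0.1  0.8] w -0.0003
over t 15.31 fix mm [-1.000e-01  2.890e+02  1.846e+02] F [ 0.7 -0.4  0.4] w 0.0001
-3 [[314. 406.]]
0 [[312. 410.]]
beside t 16.04 fix mm [  0.8 289.8  80.1] F [ 0.9  1.1 -0.2] w -0.0
```

View pics/beside.png

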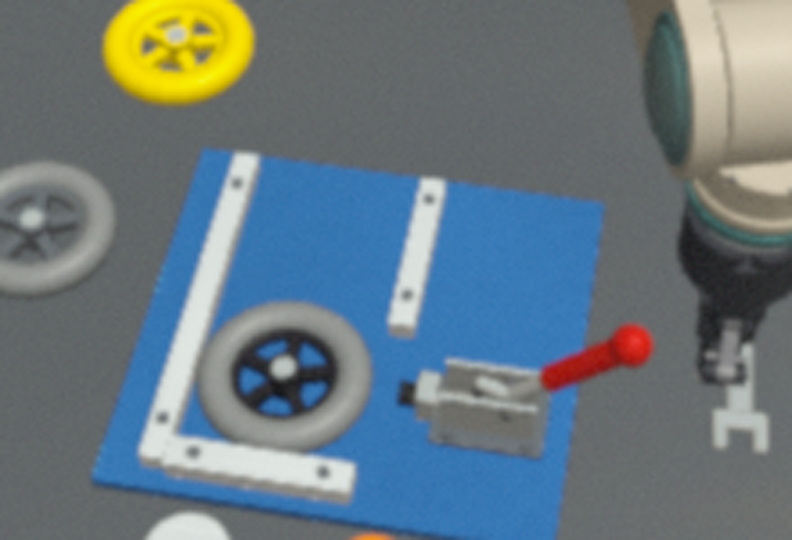

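The wheel is home: it stalled twice at the same place (-74.4 and -74.7 mm) against 10–12 N, and the hub pixel agrees to within 2 mm. The tips, at (722,375), stand beside the knob (632,345) at the right height. Now the lever, following its arc.

Run:
```python
from h import *
for y,z in((258,108),(215,128),(175,138)):
    print(r.servo_line(W(0,y,z),feed=.07,threshold=35));st((y,z))
print(r.servo_line(W(0,152,138),feed=.06,threshold=35));st("end")
r.pause(.3);r.servo_line(W(0,185,140),feed=.12);st("back")
pics("lever",(200,420,130,280),"scene",3.6)
```

```text
False
(258, 108) t 16.7 fix mm [  0.3 260.5  79.6] F [ 2.4 12.9 -0.3] w -0.0
False
(215, 128) t 17.52 fix mm [1.000e-01 2.151e+02 9.850e+01] F [0.4 4.5 3. ] w 0.0002
False
(175, 138) t 18.27 fix mm [-1.000e-01  1.747e+02  1.083e+02] F [ 0.7 -0.2 -0.3] w -0.0001
False
end t 18.8 fix mm [  0.  151.7 108.5] F [-0.2 -0.3  0.2] w -0.0
back t 19.52 fix mm [ -0.  185.3 110.5] F [-0.2  0.4 -0.3] w 0.0005
```

View pics/lever.png

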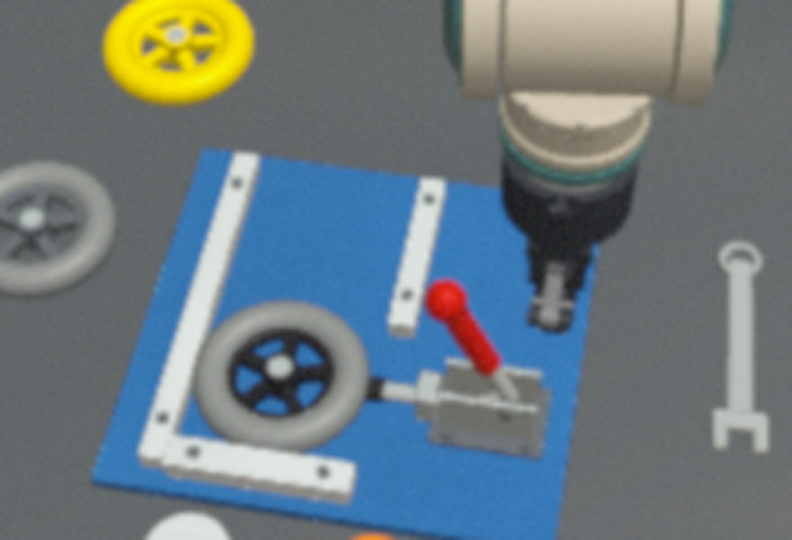

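The lever is over with the knob at (445,299), and the rubber tip bears on the tyre at (375,388). I'll retreat, compare the positions numerically and take a last look from the top.

Run:
```python
from h import *
r.servo_line(W(0,270,150),feed=.2);r.servo_line(W(0,270,260),feed=.25)
r.move_ptp(W(-230,330,260),ori("x"));st("clear")
for n,o,k,kk in(("scene",(200,130),3.6,-.094),("top",(255,140),5,-.095)):
    d,f=cam(n);print(n,"exp knob,hub(x=0,y=-2)",((proj(fw(np.array([[0,115,148],[0,-2,36]])/1e3,F),d,f,kk)-o+.4)*k).round().tolist())
pics("final",(255,395,140,260),"top",5)
```

```text
clear t 21.68 fix mm [-229.4  329.7  230. ] F [ 0.  -0.4 -0.9] w -0.0
scene exp knob,hub(x=0,y=-2) [[445.0, 302.0], [280.0, 369.0]]
top exp knob,hub(x=0,y=-2) [[267.0, 145.0], [456.0, 206.0]]
```

View pics/final.png

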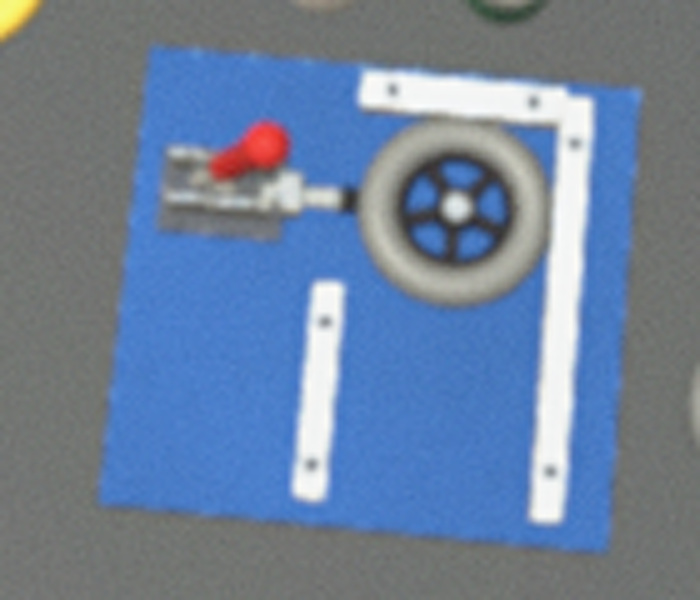

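The top view shows the hub at (457,207), expected (456,206), and the knob at (267,145), exactly as expected for locked. The tip is on the tyre and the robot is clear, so I hand in.

```bash
python3 -c "
from station import r
print(r.hand_in(), r.observe()['t'])"
```

```text
the job is handed in; nothing more can be done
the job is handed in; nothing more can be done
```

I pushed the wheel home against the end stop. Then I pushed the red lever past its dead point into lock, with the rubber tip on the tyre, and handed in at about 22 s of robot time with the arm clear.

- **Wheel home:** the fingers stalled twice at the same place, against 10–12 N. In the last top view the hub was within 1 pixel of its expected home position.
- **Lever locked:** the knob was exactly where the locked position predicts in the top view and 3 crop pixels (under 1 image pixel) off in the scene view. The highest force I read during the push was about 13 N. I saw the tip on the tyre, but did not measure its 1–3 N press.
- **Bystanders:** I did not compare these numerically before and after. The arm stayed away from them, and the spare wheel and wrench looked undisturbed in the later pictures.

**What disagreed:** the real fingertips were 29.5 mm higher than the reported tool position. My first push therefore passed over the wheel without touching it. I measured the offset with a light touch (about 5 N) on the fixture plate, and the picture agreed with it. I then corrected all heights by that amount.

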